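# Check the spring pull gauge and log it

## Robot

A 6-joint arm with a two-finger parallel gripper is mounted at the origin on the work surface. World frame = base frame: x ahead of the robot, y to its left, z up, the work surface at z = 0. Lengths are in m, angles in rad, forces in N, time in s.
With the tool pointing down it reaches from about 0.375 to 0.9 m from the base axis. Payload 3.1 kg.
Tool frame: the origin (TCP) lies at the centre of the arm's flange, where the gripper is bolted on; the fingertips stand tip_reach ahead of it and the grasp point (between the pads) lies 164 mm ahead of it (tip_reach is the distance from the TCP to the fingertips, in m); z points along the fingers, y is the direction in which the jaws open and shut (so a half turn about z gives the same grasp; the last joint's range is limited). The gripper opens to 87 mm and grips with 3 to 60 N. Pads are 19 mm wide; open, the fingers measure 117 mm over their backs; the gripper's body (75 mm by 190 mm) begins 51 mm behind the grasp point.
Start: joints at [1.052, 0.527, 1.433, -0, 1.181, -0.178], TCP at [0.208, 0.589, 0.405] pointing down, gripper open.
Joint ranges: [-3.08, 3.08], [-0.75, 2.2], [0.22, 2.44], [-1.43, 4.57], [0, 2.65], [-2.85, 2.85]. Speed limits (rad/s): [2.79, 2.79, 3.14, 3.14, 3.14, 3.14].

## Interface

Orientations are given as a unit quaternion [x, y, z, w].
In Python, from rig import get_obs, camera, hand_in, tip_reach gives the robot as it stands. The module is installed in compiled form; this text tells all that it offers.
- The arm moves only by the tool servo_tool, never from a script. Its argument "steps" is one flat list of numbers, 5 for each row, row after row: the finger opening in m, from 0 to 0.087, then the shift along the tool's x, y, z in m, then the turn about the tool's z in rad. A call has 1 to 12 rows; each row is the pose to reach, as a shift and turn from the pose commanded when the call began, along the tool's axes at that moment; what a row does not reach only later rows make up. A row lasts 1/8 s, in which the tool goes at most 62.5 mm and 10.7 degrees, less where a joint would pass 70% of its speed; a pose out of reach is approached as far as the arm can. A call with a gripper value outside its range is refused whole. The fingers move at their own pace and stop on an object; "force" is the grip in N (left out, the last holds). Time passes only in rows, so rows that repeat a pose let the fingers close. It gives the time, the measured TCP pose, the force and the opening at its end, in the units of the state.
- get_obs(): the state, without advancing time (a new reading comes with each control period).
- camera(name): name is "scene" or "top" or "wrist"; returns a dict with "pixels" (480x640x3 uint8, blue, green, red), "vertical_fov" (degrees; the focal length in pixels is half the picture's height over the tangent of half this angle, whatever the lens; pixels are square), "cx", "cy" (the principal point, pixels), "T" (4x4, takes a point from camera to world coordinates). Camera axes: x right, y up, looking along -z (the intrinsics and any distortion apply to the point x, -y, -z); pixel columns grow to the right and rows downward; lengths in m; the calibration is good to about 2 mm. The wrist camera is an equidistant fisheye: a pixel r from the principal point sees the ray r / f radians off the axis. A picture is of the moment at which its call begins. There is no depth.
- hand_in(): hands the job in, once; it reports no verdict.
The state is a dict: "time": time; "q": joint angles; "joint_velocities": joint speeds; "joint_torque": joint torques, N m; "position": TCP position; "tool_rot": TCP orientation; "ft_force": force on the tool from outside, world axes, zero at the start; "moment": the same for the moment, N m; "grip_width": finger opening in m.
Only numpy, scipy, OpenCV 4.12 (cv2) and the standard library are available. Lean on these libraries where they do the work, as an engineer would, in place of code of your own. Each camera call takes 0.05 s, during which the arm holds its last target.

## Task

Check the spring pull gauge on the sloping board: draw its handle down the slope until its pointer is level with the steel clip on the scale's edge, not past it, and hold it there for a second, then ease the handle back up until it is fully home, without letting it snap. Then log the check by pressing the tally counter's plunger right down to its stop and letting it come up again. Leave the clip and everything else on the bench as they are.

Things in the scene. Friction and masses are not known exactly. Their poses are not given: they have to be found in the camera images.
- gauge: Gauge stand, fixed, left or right of the middle: plywood board 360 x 160 mm sloping 35 degrees down towards the robot (gauge -x), from 131 mm on -x to 164 mm on +x of the origin. A round aluminium spring barrel, 50 mm across, lies along it; the black handle sticks out of its lower end. Origin on the bench below the handle's home; the board's surface is 112 mm above it.
- lamp_edge (a point): Middle of the lower front edge of the gauge's lamp: a white batten, 190 mm wide, 30 x 14 mm section, on two thin posts 170 mm apart. It runs across right above the handle's home, 115 mm over its grip point, so a hand coming straight down meets it; a hand square to the board (tilted 35 degrees, leaning back towards the robot) clears it.
- handle_grip (a point): Grip point in the handle's black fin, 34 mm off the board; moves with it. x points up the slope (pull along -x), z square off the board. Fin 14 mm thick (y), 50 mm long (x), 13 to 47 mm off the board. A cross plate 60 wide, 44 tall, 8 mm thick closes its lower end (25 to 33 mm on -x), so fingers either side of the fin pull against it; the barrel is 34 mm on +x at home.
- handle (a joint): How far the handle is drawn out down the slope, in m: 0 fully home, stop at 0.120. A spring pulls it home: about 3 N to start, plus 1.2 N for every 10 mm; let go when drawn out, it snaps back; let go within 5 mm of home, it returns softly by itself.
- pointer (a point): Tip of the thin dark steel pointer that sticks out from the handle's cross plate towards the scale (at +y, 50 mm from the middle line, 6 mm off the board). Axes as handle_grip. Moves with the handle; 29 mm down the slope from the grip point.
- mark (a point): Tip of the dark steel clip's tongue, 50 mm from the middle line at +y, 6 mm off the board. The clip (20 mm block with dark thumb screw, 30 mm tall, clamped on the board's +y edge) is set 45 to 95 mm down the slope from the pointer's home and stays unless pushed hard. Axes as handle_grip: the pointer is level with it when both have the same place along x.
- counter: Tally counter, a grey steel box (120 x 100 mm foot, 60 mm tall) fixed to the bench on the other side from the gauge, with a black round plunger head on top. Origin on the bench under its centre.
- plunger_top (a point): Centre of the top of the plunger's head: black disc 46 mm across, 12 mm thick; its top is 102 mm above the bench when up. z up.
- plunger (a joint): How far the plunger is pressed down, in m: 0 up, 0.014 at its stop. Sprung: about 4 N to start, 9 N at the stop; comes up by itself.
- jar: Bystander, loose, to be left alone: spawn jar, 68 mm across, 110 mm tall, steel cap, stands behind the counter (away from the robot). Origin at the centre of its underside.
- mushroom: Bystander, loose, to be left alone: harvested flat brown mushroom cap, 100 mm across, 26 mm thick, with a short stem, lying nearest the robot in the middle. Origin at the centre of its underside.
- growlog: Bystander, loose, to be left alone: upright beige grow log, 100 mm across, with a brown cap on top, about 195 mm tall, on the right of the bench. Origin at the centre of its underside.
- brush: Bystander, loose, to be left alone: hand brush lying on the left of the bench. Origin at the centre of its underside.
- scraper: Bystander, loose, to be left alone: flat scraper lying on the right of the bench. Origin at the centre of its underside.
- tray: Bystander, loose, to be left alone: small empty white tray 160 x 120 x 50 mm on the left of the bench. Origin at the centre of its underside.
- sprayer: Bystander, loose, to be left alone: white bottle, 58 mm across, 190 mm tall, stands near the middle of the bench. Origin at the centre of its underside.
Mind the look-alikes: they are no part of the job. Leave any blue or green look-alike of the counter alone.

How it is judged:
On the way, in this order (a step that is already met when the one before it is completed fails the run):
1. the pointer is held within 5 mm of the clip's tongue, along the slope, for 0.8 s (x of pointer in the frame of mark between -0.005 and 0.005 m), for 0.8 s.
2. the handle is back home (within 3 mm) and let go (value of joint handle below 0.003 m and contact force between the fingers and gauge below 0.1 N), for 0.3 s.
3. the plunger is pressed to its stop (within 1.5 mm) (value of joint plunger above 0.0125 m), for 0.1 s.
At the end, for the whole second after the job is handed in: The gauge's handle is fully home (within 3 mm), the counter's plunger is up again (within 2 mm), the clip is where it was set (within 4 mm), and the bystanders are at rest (value of joint handle below 0.003 m and value of joint plunger below 0.002 m and distance of mark from where it was at the start of the episode below 0.004 m and linear speed of each of jar, sprayer, mushroom, growlog, brush, scraper, tray below 0.02 m/s); the robot touches nothing.
It fails at once if the pointer drawn more than 15 mm past the clip (x of pointer in the frame of mark below -0.015 m).
It fails at once if the handle let snap back (faster than 0.4 m/s) (velocity of joint handle below -0.4 m/s).
It fails at once if the clip shifted by more than 4 mm (distance of mark from where it was at the start of the episode above 0.004 m).
It fails at once if a bystander moved by more than 30 mm (distance of any of jar, sprayer, mushroom, growlog, brush, scraper, tray from where it was at the start of the episode above 0.03 m).
It also fails if it takes over 59 s, if anything falls off the work surface, if the arm or the gripper's body presses on something with over 40 N, if the wrist force passes 120 N, or if a joint passes its speed limit or range.

## Working session

There is one attempt and no reset: what is moved stays moved. The work goes in short steps, Python scripts to look and compute and a tool call to move; the robot and the scene stay as the last step left them, time stands still between calls to the robot, and variables do not carry over. Pictures are saved under pics/ and viewed, and the job is handed in when it is done.

Besides the shell and the picture viewer there is one more tool, called after ">>>" as a command line: name --argument value ..., lists and objects as JSON in quotes. servo_tool: Moves the arm, as the interface text tells. Its arguments: {"type":"object","properties":{"steps":{"type":"array"},"force":{"type":"number"}},"required":["steps"]}

```bash
mkdir -p pics; python3 - <<'E'
from rig import *
import cv2,numpy as np
o=get_obs()
for k,v in o.items(): print(k,np.round(v,4))
print(tip_reach)
for n in ["scene","top","wrist"]:
    c=camera(n); cv2.imwrite(f"pics/{n}0.png",c["pixels"]); print(n,c["vertical_fov"],c["cx"],c["cy"],np.round(c["T"],4).tolist(), [k for k in c])
E
```

```text
time 0.0
q [ 1.0524  0.5284  1.4339 -0.      1.1814 -0.1785]
joint_velocities [ 0.0002 -0.0005  0.0011 -0.0003  0.0012 -0.0005]
joint_torque [ 3.00000e-04 -4.40037e+01 -1.76591e+01  6.34000e-02  5.82000e-02
 -2.00000e-04]
position [0.2081 0.589  0.4038]
tool_rot [ 1.691e-01  9.856e-01 -1.000e-03 -4.000e-04]
ft_force [-0.4225  0.0291  0.4145]
moment [ 0.008  -0.0239  0.0348]
grip_width 0.0872
0.1822
scene 54.290827608935146 321.5274568233683 245.783415885118 [[-0.7241, -0.4334, 0.5365, 1.0804], [0.6893, -0.4301, 0.583, 0.6593], [-0.022, 0.792, 0.6102, 0.8845], [0.0, 0.0, 0.0, 1.0]] ['pixels', 'vertical_fov', 'cx', 'cy', 'T']
top 47.63937884507408 311.1462786925193 231.67582147761647 [[0.0223, 0.983, -0.1822, 0.228], [-0.9994, 0.0267, 0.0217, 0.0163], [0.0262, 0.1817, 0.983, 1.458], [0.0, 0.0, 0.0, 1.0]] ['pixels', 'vertical_fov', 'cx', 'cy', 'T']
wrist 65.70646984690485 323.93970742911887 238.28434095649519 [[0.3328, -0.9074, -0.2565, 0.1389], [0.943, 0.3197, 0.0924, 0.6139], [-0.0019, -0.2726, 0.9621, 0.3842], [0.0, 0.0, 0.0, 1.0]] ['pixels', 'vertical_fov', 'cx', 'cy', 'T']
```

View pics/scene0.png

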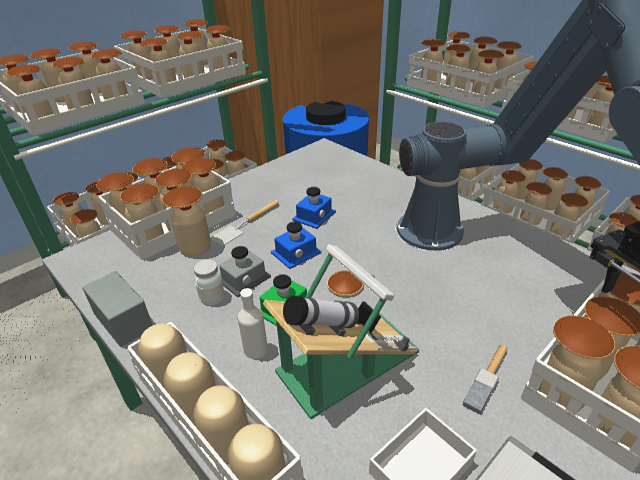

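View pics/top0.png

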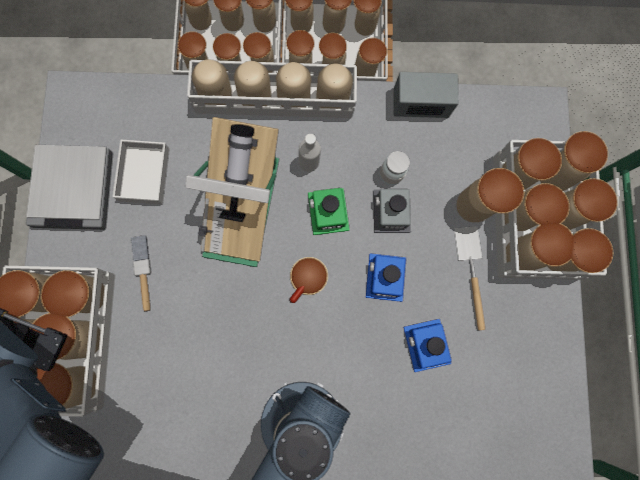

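View pics/wrist0.png

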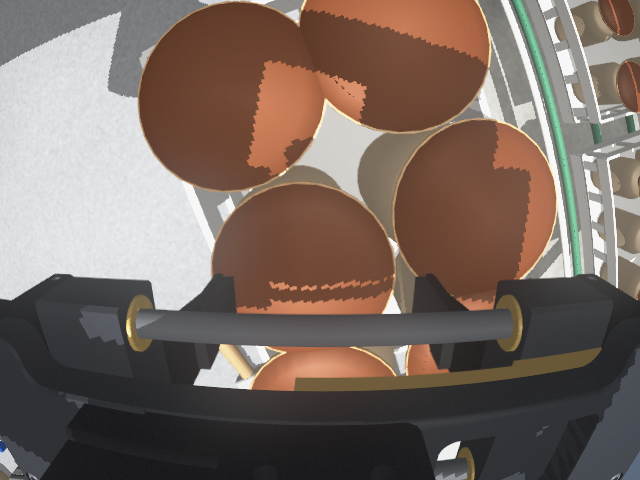

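Scene: the gauge is on the left (top view about 235,195) with the lamp over its handle. The grey counter is at (392,207), and the blue and green ones are look-alikes. I'll zoom in to measure.

```bash
cat > h.py <<'E'
import numpy as np,cv2
from rig import *
def f_of(c): return 240/np.tan(np.radians(c["vertical_fov"])/2)
def ray(c,u,v):
    f=f_of(c); d=np.array([(u-c["cx"])/f,-(v-c["cy"])/f,-1.]); T=np.array(c["T"])
    d=T[:3,:3]@d; return T[:3,3],d/np.linalg.norm(d)
def tri(a,ua,b,ub):
    p,d=ray(a,*ua);q,e=ray(b,*ub)
    A=np.stack([d,-e],1); s=np.linalg.lstsq(A,q-p,rcond=None)[0]
    P,Q=p+d*s[0],q+e*s[1]; return (P+Q)/2,np.linalg.norm(P-Q)
def atz(c,u,v,z):
    p,d=ray(c,u,v); return p+d*(z-p[2])/d[2]
def proj(c,P):
    T=np.array(c["T"]); x=T[:3,:3].T@(np.asarray(P,float)-T[:3,3]); f=f_of(c)
    return np.array([c["cx"]+f*x[0]/-x[2], c["cy"]-f*x[1]/-x[2]])
E
python3 - <<'E'
import cv2
a=cv2.imread("pics/top0.png")[110:275,170:290]; cv2.imwrite("pics/top0z.png",cv2.resize(a,None,fx=3.6,fy=3.6,interpolation=cv2.INTER_CUBIC))
a=cv2.imread("pics/scene0.png")[235:420,255:430]; cv2.imwrite("pics/sc0z.png",cv2.resize(a,None,fx=3.2,fy=3.2,interpolation=cv2.INTER_CUBIC))
E
```

```text
(no output)
```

View pics/top0z.png

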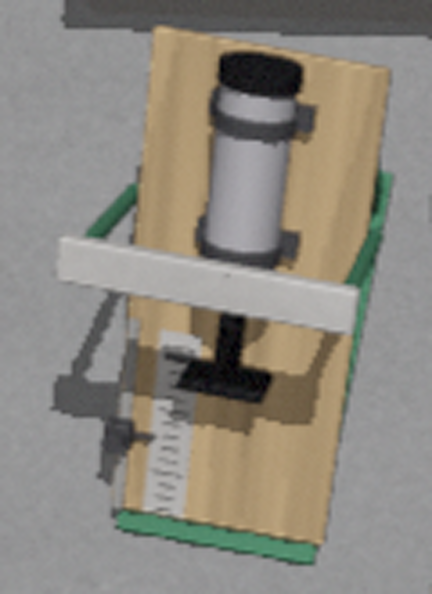

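View pics/sc0z.png

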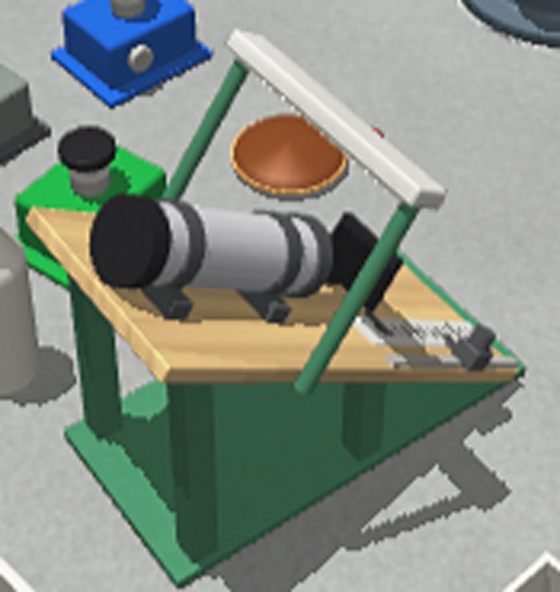

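```bash
cat >> h.py <<'E'
t35=np.radians(35); c35,s35=np.cos(t35),np.sin(t35)
def slope(s,y,n): # gauge frame from slope coords: s along slope from below-home, n off board
    return np.array([s*c35-n*s35, y, 0.112+s*s35+n*c35])
# grip point: is it directly above the origin? board surface pt at origin; grip = 34 off board above origin-> x=0
def g2w(p,G):
    x,y,a=G; return np.array([x+np.cos(a)*p[0]-np.sin(a)*p[1], y+np.sin(a)*p[0]+np.cos(a)*p[1], p[2]])
E
python3 - <<'E'
from h import *
from scipy.optimize import least_squares
top=camera("top");sc=camera("scene")
t=np.tan(t35)
C={k:np.array([x,y,.112+x*t]) for k,(x,y) in dict(ul=(.164,.08),ur=(.164,-.08),ll=(-.131,.08),lr=(-.131,-.08)).items()}
ob=[(top,C['ul'],(212.5,117.8)),(top,C['ur'],(277.8,128.9)),(top,C['lr'],(260.3,260.8)),(top,C['ll'],(204.0,252.2)),
(sc,C['ur'],(263.4,301.3)),(sc,C['ul'],(306.6,353.8)),(sc,C['ll'],(418,351))]
def r(G): return np.concatenate([proj(c,g2w(P,G))-u for c,P,u in ob])
s=least_squares(r,[.6,.15,0]); print(s.x,np.degrees(s.x[2])); print(r(s.x).reshape(-1,2).round(1))
G=s.x; np.save("G.npy",G)
# lamp edge corners: lower front edge ; triangulate left/right ends (top z coords)
zt=lambda u,v:(170+u/3.6,110+v/3.6); zs=lambda u,v:(255+u/3.2,235+v/3.2)
Ri=lambda P:(np.array([[np.cos(G[2]),np.sin(G[2])],[-np.sin(G[2]),np.cos(G[2])]])@(P[:2]-G[:2])).tolist()+[P[2]]
for nm,a,b in [("lamp +y lowfront top? ",(58,278),(428,205)),("lamp uprear +y",(62,238),(443,192)),("lamp top rear -y",(358,290),(262,30))]:
    P,e=tri(top,zt(*a),sc,zs(*b)); print(nm,np.round(Ri(P),4),e)
for nm,b in [("pointer",(-0.029,.05,.006)),("grip",(0,0,.034))]:
    pass
# plate & clip in gauge coords by intersect with planes
def onslope(c,u,n):
    p,d=ray(c,*u); N=np.array([-s35*np.cos(G[2]),-s35*np.sin(G[2]),c35]); P0=g2w(slope(0,0,n),G)
    k=N@(P0-p)/(N@d); P=np.array(Ri(p+k*d)); return (P[0]+n*s35)/c35,P[1]
print("clip tongue tip", onslope(top,zt(153,437),.006))
print("clip tongue base", onslope(top,zt(130,440),.006))
print("pointer", onslope(top,zt(170,375),.006),onslope(top,zt(180,383),.006))
print("plate bot L/R at n=.056", onslope(top,zt(178,387),.05),onslope(top,zt(265,402),.05),onslope(top,zt(272,377),.05))
E
```

```text
[ 0.55567426  0.17883107 -0.14334079] -8.21282235708527
[[-1.7 -1.4]
 [-0.8 -1.4]
 [-0.2 -0.9]
 [-3.1 -2.4]
 [ 0.1 -1.8]
 [ 1.4 -4. ]
 [-2.1 -2.1]]
lamp +y lowfront top?  [-0.0205  0.0921  0.2545] 0.008059853583899934
lamp uprear +y [-0.0088  0.0977  0.2778] 0.016151461652912053
lamp top rear -y [-0.0136 -0.0883  0.2816] 0.02141772855698939
clip tongue tip (np.float64(-0.09734472792418707), np.float64(0.051875752300143615))
clip tongue base (np.float64(-0.10282379143794064), np.float64(0.0683583521395211))
pointer (np.float64(-0.04664019260925295), np.float64(0.04345199921904455)) (np.float64(-0.05150387465139809), np.float64(0.035827217374215466))
plate bot L/R at n=.056 (np.float64(-0.034743133285089954), np.float64(0.028518913460695516)) (np.float64(-0.03495000375114737), np.float64(-0.032325260436919266)) (np.float64(-0.015511821702527863), np.float64(-0.035242362790052884))
```

>>> servo_tool --steps '[0.087, -0.317, -0.3, 0, -0.197, 0.087, -0.317, -0.3, 0, -0.197, 0.087, -0.317, -0.3, 0, -0.197, 0.087, -0.317, -0.3, 0, -0.197, 0.087, -0.317, -0.3, 0, -0.197, 0.087, -0.317, -0.3, 0, -0.197, 0.087, -0.317, -0.3, 0, -0.197, 0.087, -0.317, -0.3, 0, -0.197, 0.087, -0.317, -0.3, 0, -0.197]'

```text
time: 1.38
position: [0.407, 0.2007, 0.4047]
tool_rot: [0.072, 0.997, 0.0, -0.0]
ft_force: [0.1, 0.3, -0.3]
grip_width: 0.087
```

```bash
python3 - <<'E'
from h import *
o=get_obs()
for k in ("time","q","position","tool_rot","ft_force"): print(k,np.round(o[k],4))
c=camera("wrist"); cv2.imwrite("pics/w1.png",c["pixels"]); print(np.round(c["T"],4).tolist())
c=camera("scene"); cv2.imwrite("pics/s1.png",c["pixels"])
E
```

```text
time 1.375
q [ 2.1080e-01  2.9830e-01  1.8456e+00  7.0000e-04  9.9830e-01 -1.2162e+00]
position [0.407  0.2007 0.4047]
tool_rot [ 7.200e-02  9.974e-01  2.000e-04 -4.000e-04]
ft_force [ 0.1116  0.3451 -0.322 ]
[[0.1431, -0.9523, -0.2693, 0.3343], [0.9897, 0.1377, 0.039, 0.2115], [-0.0001, -0.2722, 0.9623, 0.3851], [0.0, 0.0, 0.0, 1.0]]
```

View pics/w1.png

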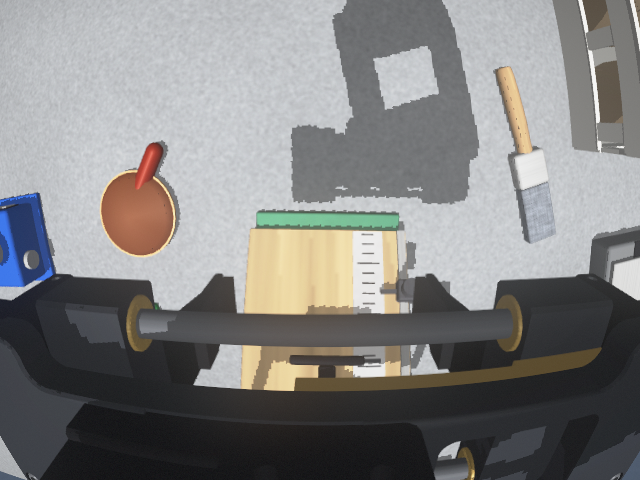

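View pics/s1.png

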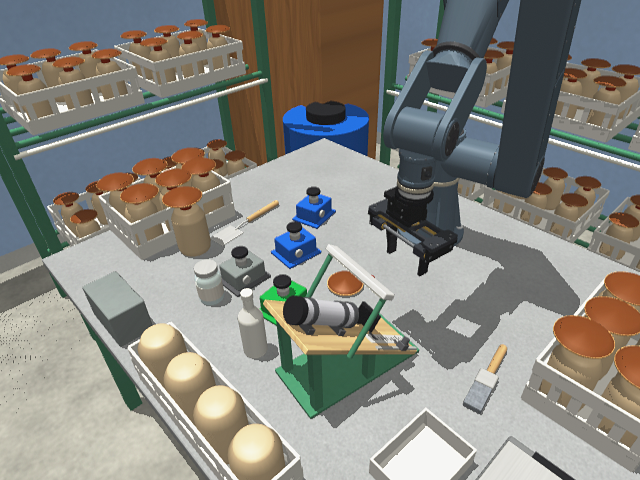

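Wrist view: the board's lower edge is at the top (257..400, 220), the clip is at about (400,290) and the cross plate with the pointer at about (335,360). Zooming in.

```bash
python3 - <<'E'
import cv2
a=cv2.imread("pics/w1.png")[205:395,235:435]; cv2.imwrite("pics/w1z.png",cv2.resize(a,None,fx=3.1,fy=3.1,interpolation=cv2.INTER_CUBIC))
a=cv2.imread("pics/s1.png")[180:280,355:475]; cv2.imwrite("pics/s1z.png",cv2.resize(a,None,fx=5,fy=5,interpolation=cv2.INTER_CUBIC))
E
```

```text
(no output)
```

View pics/w1z.png

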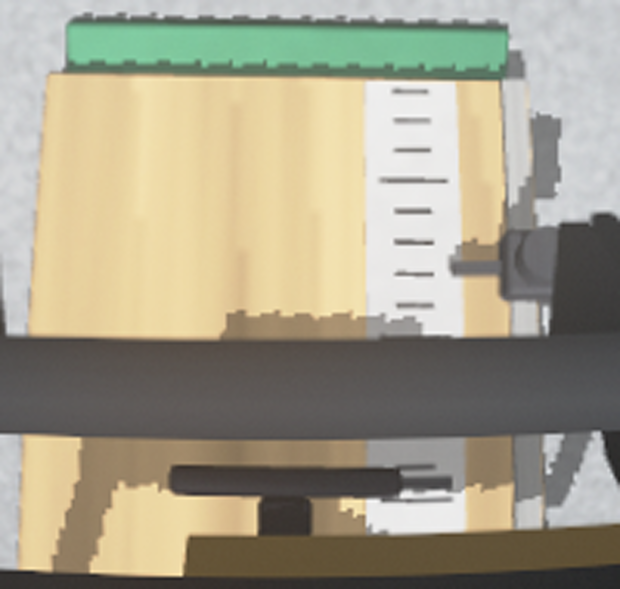

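View pics/s1z.png

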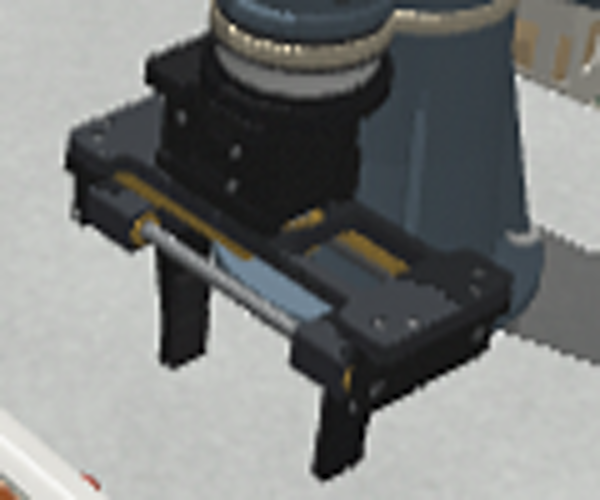

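```bash
cat >> h.py <<'E'
def wray(c,u,v):
    f=f_of(c); dx,dy=u-c["cx"],v-c["cy"]; r=np.hypot(dx,dy); th=r/f
    d=np.array([np.sin(th)*dx/r,-np.sin(th)*dy/r,-np.cos(th)]); T=np.array(c["T"]); return T[:3,3],T[:3,:3]@d
def wproj(c,P):
    T=np.array(c["T"]); x=T[:3,:3].T@(np.asarray(P,float)-T[:3,3]); f=f_of(c)
    h=np.hypot(x[0],x[1]); th=np.arctan2(h,-x[2]); return np.array([c["cx"]+f*th*x[0]/h, c["cy"]-f*th*x[1]/h])
def toG(P,G): 
    a=G[2]; d=P[:2]-G[:2]; return np.array([np.cos(a)*d[0]+np.sin(a)*d[1],-np.sin(a)*d[0]+np.cos(a)*d[1],P[2]])
def onslope(p,d,n,G):
    N=np.array([-s35*np.cos(G[2]),-s35*np.sin(G[2]),c35]); P0=g2w(slope(0,0,n),G)
    P=toG(p+d*(N@(P0-p)/(N@d)),G); return np.array([(P[0]+n*s35)/c35,P[1]])
zw=lambda u,v:(235+u/3.1,205+v/3.1)
zt=lambda u,v:(170+u/3.6,110+v/3.6); zs=lambda u,v:(255+u/3.2,235+v/3.2)
E
python3 - <<'E'
from h import *
from scipy.optimize import least_squares
w=camera("wrist");top=camera("top");sc=camera("scene")
t=np.tan(t35)
C={k:np.array([x,y,.112+x*t]) for k,(x,y) in dict(ul=(.164,.08),ur=(.164,-.08),ll=(-.131,.08),lr=(-.131,-.08)).items()}
A=[(w,C['lr'],zw(48,73)),(w,C['ll'],zw(503,78)),(w,slope(-.029,.05,.006),zw(452,482)),(w,slope(-.033,-.03,.05),zw(170,468))]
B=[(top,C['ul'],(212.5,117.8)),(top,C['ur'],(277.8,128.9)),(top,C['lr'],(260.3,260.8)),(sc,C['ur'],(263.4,301.3)),(sc,C['ul'],(306.6,353.8)),(sc,C['ll'],(418,351))]
def pr(c,P): return wproj(c,P) if c is w else proj(c,P)
def r(G,ob): return np.concatenate([pr(c,g2w(P,G))-u for c,P,u in ob])
for ob in (A[:3],B,A[:3]+B):
    s=least_squares(r,[.55,.18,-.14],args=(ob,)); G=s.x; print(G,r(G,A+B).reshape(-1,2).round(1).tolist())
    print(" pointer",onslope(*wray(w,*zw(452,482)),.006,G),"clip",onslope(*wray(w,*zw(450,267)),.006,G), "fin/plate",onslope(*wray(w,*zw(170,468)),.05,G),onslope(*wray(w,*zw(400,470)),.05,G))
np.save("G.npy",G)
E
```

```text
[ 0.5564521   0.18200125 -0.13725594] [[-3.6, 1.3], [5.2, -0.8], [-1.5, -0.1], [-2.0, 0.0], [-3.4, -1.7], [-2.5, -2.0], [-1.0, -1.4], [0.8, -0.4], [2.8, -2.5], [-1.3, -1.5]]
 pointer [-0.02883233  0.05136486] clip [-0.09482718  0.05269328] fin/plate [-0.03304224 -0.02838794] [-0.03226526  0.03121665]
[ 0.55673194  0.18112849 -0.15632142] [[-2.0, 0.2], [6.7, 1.0], [-1.9, 1.1], [-1.7, -0.1], [-1.6, -2.1], [-1.0, -1.3], [-1.7, -1.1], [0.3, -1.8], [0.7, -3.4], [-1.4, -0.6]]
 pointer [-0.02997286  0.0517858 ] clip [-0.09613385  0.05208549] fin/plate [-0.03292704 -0.02862046] [-0.03309203  0.03104485]
[ 0.55628324  0.18088586 -0.14904997] [[-3.2, 0.4], [5.6, 0.1], [-2.4, 0.4], [-2.6, -0.4], [-2.1, -1.8], [-1.3, -1.4], [-1.2, -1.0], [0.4, -1.5], [1.4, -3.4], [-1.5, -1.2]]
 pointer [-0.02932762  0.05222423] clip [-0.09539943  0.05291676] fin/plate [-0.03276039 -0.02789858] [-0.032566    0.03171577]
```

```bash
python3 - <<'E'
from h import *
G=np.array([.5563,.1820,-.147]); np.save("G.npy",G)
top=camera("top");sc=camera("scene")
for z in (.25,.255):
  for u in ((58,278),(355,333)): print("lamp low front",z,toG(atz(top,*zt(*u),z),G).round(4))
for u in ((62,237),(358,288)): print("lamp top rear",toG(atz(top,*zt(*u),.269),G).round(4))
for n in (.05,.056):
  print(n,[((proj(sc,g2w(slope(-.025,y,n),G))-np.array([255,235]))*3.2).round(0) for y in (-.03,.03)])
for n in (.012,.006): print(n,[((proj(sc,g2w(slope(-.025,y,n),G))-np.array([255,235]))*3.2).round(0) for y in (-.03,.03)])
print("lamp lowfront scene +y", [((proj(sc,g2w([x,.095,z],G))-np.array([255,235]))*3.2).round(0) for x,z in ((-.02,.255),(-.02,.269),(.01,.269))])
o=get_obs(); print(toG(np.array(o["position"]),G))
E
```

```text
lamp low front 0.25 [-0.0228  0.0927  0.25  ]
lamp low front 0.25 [-0.0252 -0.0988  0.25  ]
lamp low front 0.255 [-0.024   0.0915  0.255 ]
lamp low front 0.255 [-0.0264 -0.0992  0.255 ]
lamp top rear [-0.0008  0.091   0.269 ]
lamp top rear [-0.0008 -0.0971  0.269 ]
0.05 [array([340., 213.]), array([396., 263.])]
0.056 [array([344., 206.]), array([400., 256.])]
0.012 [array([315., 257.]), array([369., 308.])]
0.006 [array([311., 264.]), array([365., 316.])]
lamp lowfront scene +y [array([441., 212.]), array([442., 195.]), array([404., 216.])]
[-0.15097441 -0.00237195  0.40473296]
```

```bash
python3 - <<'E'
from h import *
from scipy.spatial.transform import Rotation as R
sc=camera("scene"); o=get_obs(); p=np.array(o["position"]); Rm=R.from_quat(o["tool_rot"]).as_matrix()
img=cv2.imread("pics/s1.png")[180:280,355:475]; im=cv2.resize(img,None,fx=6,fy=6,interpolation=cv2.INTER_CUBIC)
P=lambda v:tuple(int(k) for k in ((proj(sc,p+Rm@np.array(v))-np.array([355,180]))*6))
for z,col in ((.113,(0,0,255)),(.09,(0,255,255)),(.07,(0,255,0))):
    q=[P((a*.0375,b*.095,z)) for a,b in((1,1),(1,-1),(-1,-1),(-1,1))]
    cv2.polylines(im,[np.array(q)],True,col,1)
for z,r,col in ((.0,.0375,(255,0,255)),(.03,.0375,(255,0,0)),(.05,.0315,(255,255,0))):
    q=[P((r*np.cos(a),r*np.sin(a),z)) for a in np.linspace(0,6.28,40)]; cv2.polylines(im,[np.array(q)],True,col,1)
for s in(1,-1):
    for yy in (.0435,.0585):
        cv2.line(im,P((-.0095,s*yy,.113)),P((-.0095,s*yy,.182)),(255,255,255),1)
cv2.imwrite("pics/ov1.png",im)
G=np.load("G.npy")
# post: base
for nm,u in(("base",zs(305,388)),("top",zs(405,210))):
  pp,d=ray(sc,*u); N=np.array([-np.sin(G[2]),np.cos(G[2]),0]); k=(.085-N@(pp-np.array([G[0],G[1],0])))/(N@d); print(nm,toG(pp+k*d,G).round(4))
E
```

```text
base [0.0722 0.085  0.1503]
top [-0.0005  0.085   0.2598]
```

View pics/ov1.png

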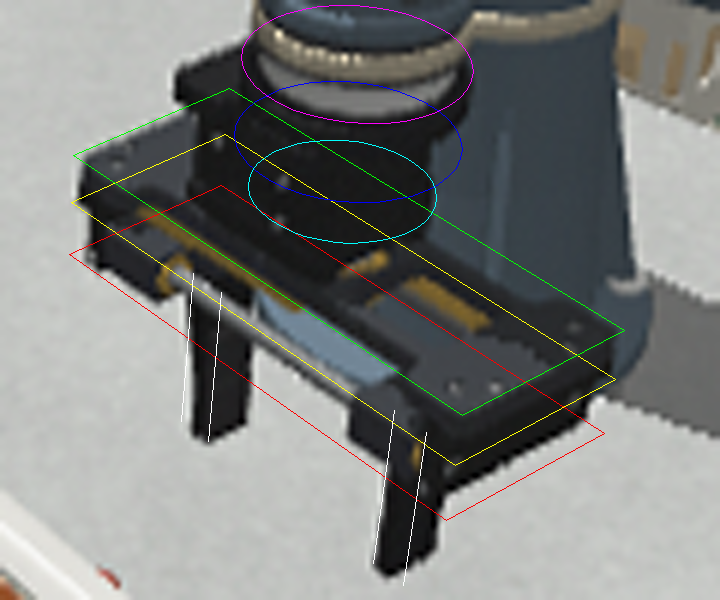

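>>> servo_tool --steps '[0.087, 0.01, -0.042, 0, 1.573, 0.087, 0.01, -0.042, 0, 1.573, 0.087, 0.01, -0.042, 0, 1.573, 0.087, 0.01, -0.042, 0, 1.573, 0.087, 0.01, -0.042, 0, 1.573, 0.087, 0.01, -0.042, 0, 1.573, 0.087, 0.01, -0.042, 0.04, 1.573, 0.087, 0.01, -0.042, 0.07, 1.573, 0.087, 0.01, -0.042, 0.089, 1.573, 0.087, 0.01, -0.042, 0.089, 1.573, 0.087, 0.01, -0.042, 0.089, 1.573]'

```text
time: 3.15
position: [0.3916, 0.1608, 0.3163]
tool_rot: [0.756, 0.655, 0.0, 0.0]
ft_force: [0.5, -0.7, 0.1]
grip_width: 0.087
```

```bash
cat > st.py <<'E'
from h import *
from scipy.spatial.transform import Rotation as R
import sys
o=get_obs(); G=np.load("G.npy"); p=np.array(o["position"]); Rm=R.from_quat(o["tool_rot"]).as_matrix()
g=toG(p,G); print("t",round(o["time"],3),"q",np.round(o["q"],3),"TCPg",g.round(4),"tipz",round(p[2]-.1822,4),"F",np.round(o["ft_force"],1),"w",round(o["grip_width"],4))
Rg=R.from_euler('z',-G[2]).as_matrix()@Rm; print("toolx,y in gauge",Rg[:,0].round(3),Rg[:,1].round(3))
for n in sys.argv[2:]:
    c=camera(n); cv2.imwrite(f"pics/{sys.argv[1]}_{n}.png",c["pixels"])
E
python3 st.py a wrist scene
```

```text
t 3.15 q [ 0.124  0.42   2.012 -0.     0.708  0.268] TCPg [-0.1598 -0.0451  0.3163] tipz 0.1341 F [ 0.5 -0.7  0.1] w 0.087
toolx,y in gauge [-0.004  1.     0.   ] [1.    0.004 0.001]
```

View pics/a_wrist.png

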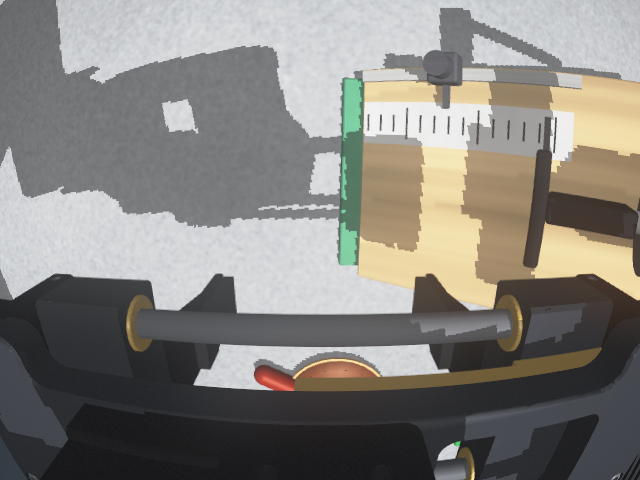

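View pics/a_scene.png

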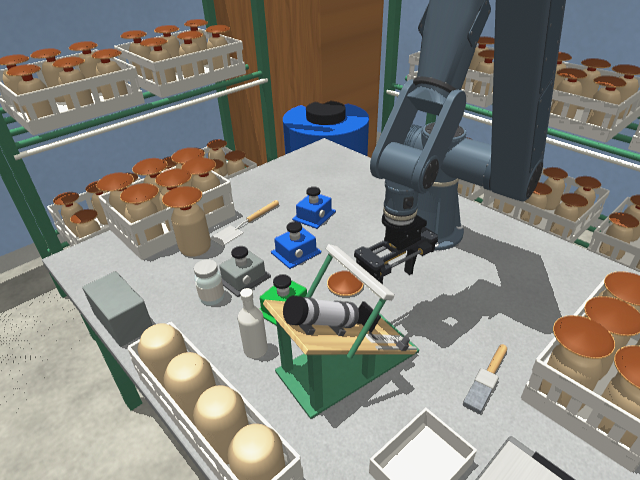

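```bash
python3 - <<'E'
from h import *
import cv2
w=camera("wrist"); G=np.load("G.npy")
for nm,u,n in (("plate+y",(539,152),.056),("plate-y",(524,264),.056),("clip",(446,107),.006),("pointer",(549,119),.006),("board corner lr",(359,271),0),("ll",(362,80),0)):
    print(nm,onslope(*wray(w,*u),n,G).round(4))
a=w["pixels"][60:280,420:640]; cv2.imwrite("pics/az.png",cv2.resize(a,None,fx=2.7,fy=2.7,interpolation=cv2.INTER_CUBIC))
E
```

```text
plate+y [-0.0308  0.0277]
plate-y [-0.0319 -0.0281]
clip [-0.0937  0.0512]
pointer [-0.0272  0.0478]
board corner lr [-0.1586 -0.0752]
ll [-0.1593  0.0721]
```

View pics/az.png

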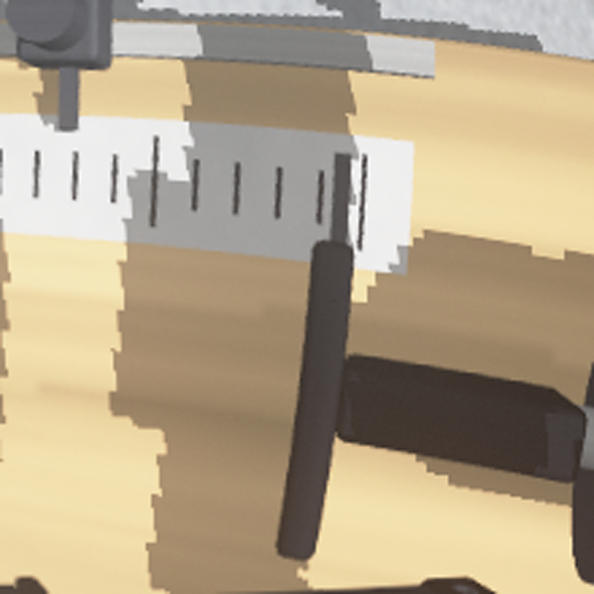

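>>> servo_tool --steps '[0.087, 0, 0.03, 0, 0, 0.087, 0, 0.055, 0, 0, 0.087, 0, 0.07, 0, 0, 0.087, 0, 0.078, 0, 0, 0.087, 0, 0.078, 0, 0]'

```text
time: 3.92
position: [0.4686, 0.1503, 0.3159]
tool_rot: [0.756, 0.655, 0.001, -0.0]
ft_force: [1.6, 6.1, -2.3]
grip_width: 0.0871
```

```bash
python3 st.py b wrist scene; python3 - <<'E'
import cv2
a=cv2.imread("pics/b_scene.png")[170:400,270:470]; cv2.imwrite("pics/bz.png",cv2.resize(a,None,fx=2.6,fy=2.6,interpolation=cv2.INTER_CUBIC))
E
```

```text
t 3.925 q [0.082 0.49  1.848 0.002 0.803 0.224] TCPg [-0.0821 -0.0442  0.3159] tipz 0.1337 F [ 1.6  6.1 -2.3] w 0.0871
toolx,y in gauge [-0.004  1.     0.002] [1.    0.004 0.   ]
```

View pics/b_wrist.png

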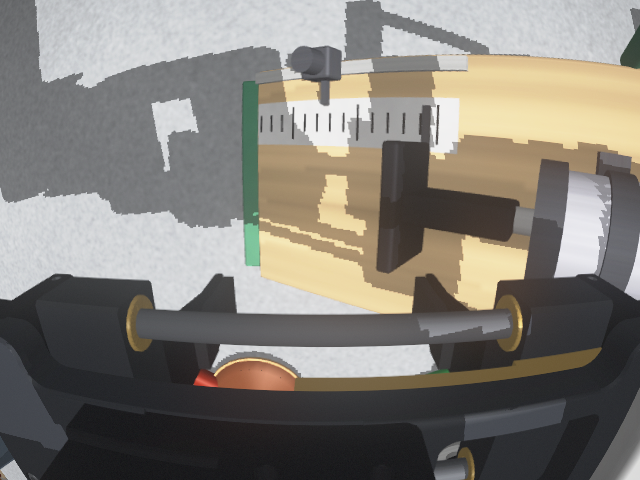

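View pics/bz.png

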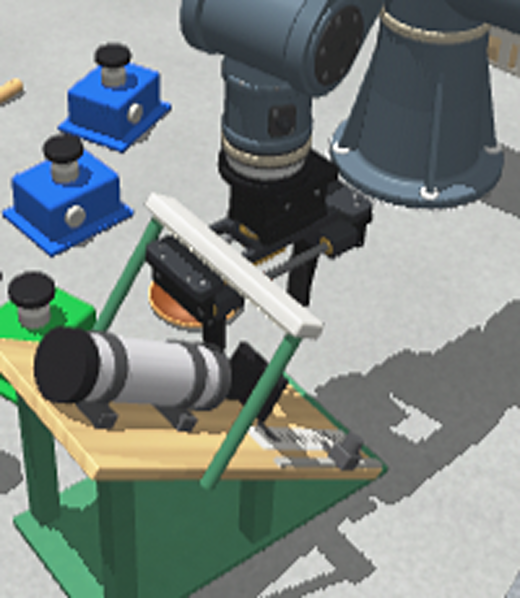

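>>> servo_tool --steps '[0.087, 0.01, 0, 0, 0, 0.087, 0.02, 0, 0, 0, 0.087, 0.024, 0, 0, 0, 0.087, 0.024, 0, 0, 0]'

```text
time: 4.53
position: [0.4718, 0.1735, 0.3158]
tool_rot: [0.756, 0.654, -0.0, 0.0]
ft_force: [-0.1, 0.4, 0.3]
grip_width: 0.087
```

```bash
python3 st.py c wrist
```

```text
t 4.525 q [ 0.13   0.501  1.822 -0.     0.819  0.274] TCPg [-0.0823 -0.0208  0.3158] tipz 0.1336 F [-0.1  0.4  0.3] w 0.087
toolx,y in gauge [-0.003  1.    -0.   ] [ 1.     0.003 -0.   ]
```

View pics/c_wrist.png

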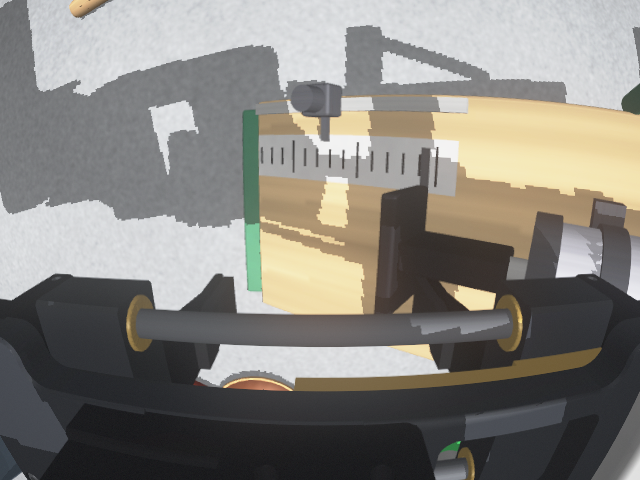

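>>> servo_tool --steps '[0.087, 0, -0.0066, 0.0046, 0, 0.087, 0, -0.0123, 0.0086, 0, 0.087, 0, -0.018, 0.0126, 0, 0.087, 0, -0.0246, 0.0172, 0, 0.087, 0, -0.0246, 0.0172, 0]'

```text
time: 5.2
position: [0.448, 0.1767, 0.2987]
tool_rot: [0.756, 0.654, 0.001, 0.001]
ft_force: [3.5, -1.2, 3.9]
grip_width: 0.0873
```

```bash
python3 st.py d wrist
```

```text
t 5.2 q [ 0.143  0.51   1.888 -0.     0.741  0.288] TCPg [-0.1064 -0.0211  0.2987] tipz 0.1165 F [ 3.5 -1.2  3.9] w 0.0873
toolx,y in gauge [-0.002  1.     0.001] [1.    0.002 0.002]
```

View pics/d_wrist.png

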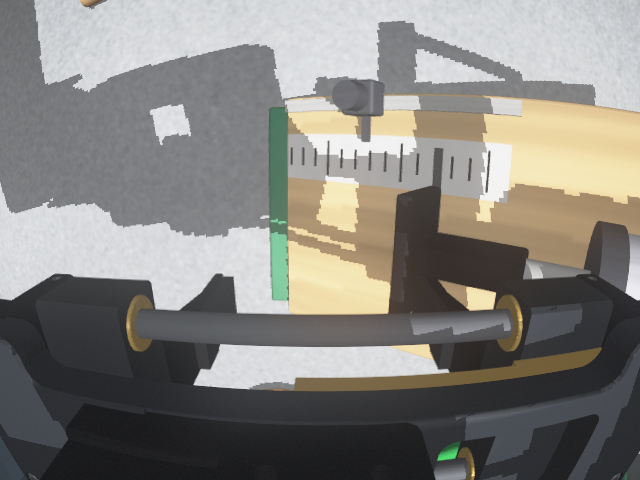

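```bash
python3 - <<'E'
from h import *
w=camera("wrist"); G=np.load("G.npy")
a=onslope(*wray(w,438,150),.006,G);b=onslope(*wray(w,365,139),.006,G);print(a,b,a-b)
E
```

```text
[-0.0504359   0.04794432] [-0.09465158  0.05211263] [ 0.04421568 -0.00416831]
```

>>> servo_tool --steps '[0.087, 0, -0.0074, 0.0052, 0, 0.087, 0, -0.0147, 0.0103, 0, 0.087, 0, -0.0221, 0.0155, 0, 0.087, 0, -0.0295, 0.0206, 0, 0.087, 0, -0.0295, 0.0206, 0]'

```text
time: 5.92
position: [0.42, 0.1811, 0.2788]
tool_rot: [0.756, 0.654, 0.003, 0.002]
ft_force: [5.1, -0.1, 8.5]
grip_width: 0.0869
```

```bash
python3 st.py e wrist; python3 - <<'E'
import cv2
a=cv2.imread("pics/e_wrist.png")[70:220,330:500]; cv2.imwrite("pics/ez.png",cv2.resize(a,None,fx=4,fy=4,interpolation=cv2.INTER_CUBIC))
E
```

```text
t 5.925 q [ 0.162  0.527  1.962 -0.     0.646  0.307] TCPg [-0.1347 -0.0209  0.2788] tipz 0.0966 F [ 5.1 -0.1  8.5] w 0.0869
toolx,y in gauge [-0.002  1.     0.002] [1.    0.002 0.007]
```

View pics/ez.png

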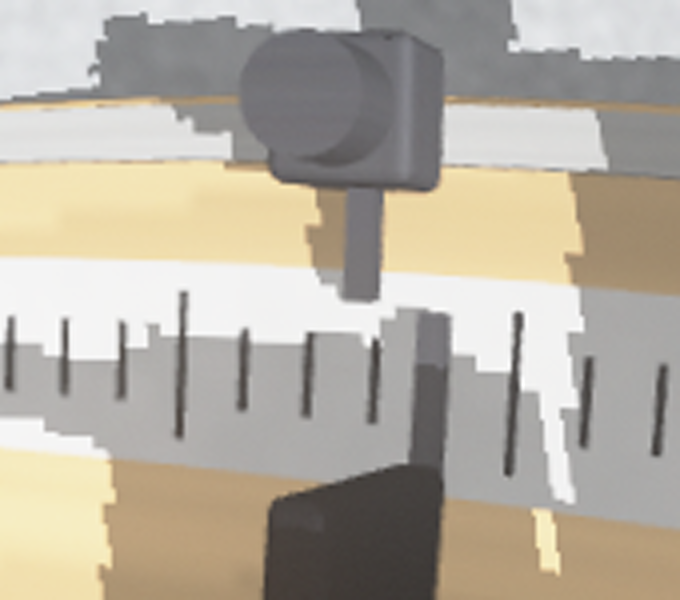

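```bash
python3 - <<'E'
from h import *
w=camera("wrist"); G=np.load("G.npy"); z=lambda u,v:(330+u/4,70+v/4)
f=lambda p,n=.006: onslope(*wray(w,*z(*p)),n,G)
a,b=f((432,314)),f((361,297)); print(a,b,a-b); print("ticks",f((375,380),0),f((309,375),0),f((513,390),0),f((181,365),0))
E
```

```text
[-0.08405944  0.04925071] [-0.09418944  0.0509445 ] [ 0.01013    -0.00169379]
ticks [-0.09385677  0.03941993] [-0.10381815  0.03939806] [-0.07394319  0.03971081] [-0.12420066  0.03957718]
```

>>> servo_tool --steps '[0.087, 0, -0.0042, 0.003, 0, 0.087, 0, -0.0085, 0.0059, 0, 0.087, 0, -0.0085, 0.0059, 0, 0.087, 0, -0.0085, 0.0059, 0]'

```text
time: 6.52
position: [0.4123, 0.1823, 0.2734]
tool_rot: [0.756, 0.654, 0.004, 0.002]
ft_force: [5.0, -0.1, 10.8]
grip_width: 0.087
```

```bash
python3 st.py f wrist; python3 - <<'E'
import cv2
a=cv2.imread("pics/f_wrist.png")[70:220,330:500]; cv2.imwrite("pics/fz.png",cv2.resize(a,None,fx=4,fy=4,interpolation=cv2.INTER_CUBIC))
E
```

```text
t 6.525 q [ 1.680e-01  5.320e-01  1.982e+00 -1.000e-03  6.180e-01  3.130e-01] TCPg [-0.1425 -0.0208  0.2734] tipz 0.0912 F [ 5.  -0.1 10.8] w 0.087
toolx,y in gauge [-0.002  1.     0.002] [1.    0.002 0.008]
```

View pics/fz.png

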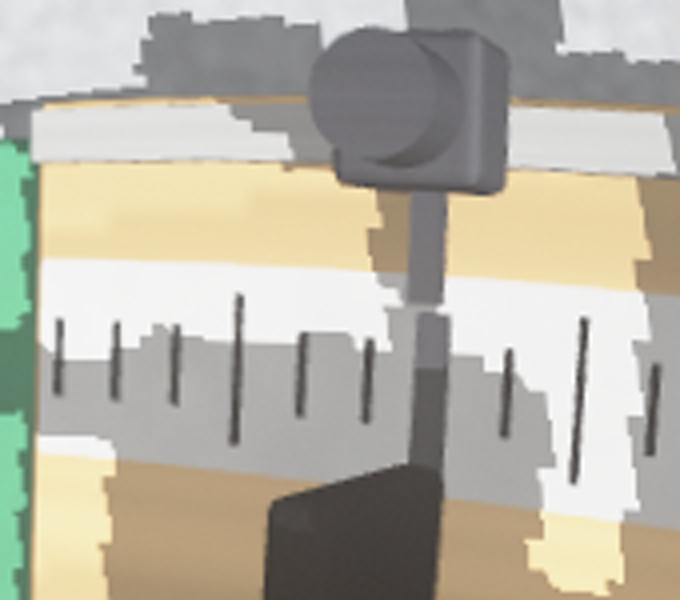

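Pointer (432,315 in the zoom) and clip tongue (425,300) line up to about 1 mm. Holding there.

>>> servo_tool --steps '[0.087, 0, 0, 0, 0, 0.087, 0, 0, 0, 0, 0.087, 0, 0, 0, 0, 0.087, 0, 0, 0, 0, 0.087, 0, 0, 0, 0, 0.087, 0, 0, 0, 0, 0.087, 0, 0, 0, 0, 0.087, 0, 0, 0, 0, 0.087, 0, 0, 0, 0, 0.087, 0, 0, 0, 0]'

```text
time: 7.82
position: [0.4123, 0.1823, 0.2734]
tool_rot: [0.756, 0.654, 0.004, 0.002]
ft_force: [5.1, -1.0, 10.6]
grip_width: 0.0872
```

```bash
python3 st.py g wrist; python3 - <<'E'
from h import *
w=camera("wrist"); G=np.load("G.npy"); z=lambda u,v:(330+u/4,70+v/4)
f=lambda p,n=.006: onslope(*wray(w,*z(*p)),n,G)
a,b=f((431,315)),f((424,300)); print(a,b,a-b)
a=cv2.imread("pics/g_wrist.png")[70:220,330:500]; cv2.imwrite("pics/gz.png",cv2.resize(a,None,fx=3,fy=3,interpolation=cv2.INTER_CUBIC))
E
```

```text
t 7.825 q [ 1.680e-01  5.320e-01  1.982e+00 -1.000e-03  6.180e-01  3.130e-01] TCPg [-0.1424 -0.0208  0.2734] tipz 0.0912 F [ 5.1 -1.  10.6] w 0.0872
toolx,y in gauge [-0.002  1.     0.002] [1.    0.002 0.008]
[-0.09341098  0.04926808] [-0.09445852  0.05119937] [ 0.00104753 -0.00193129]
```

View pics/gz.png

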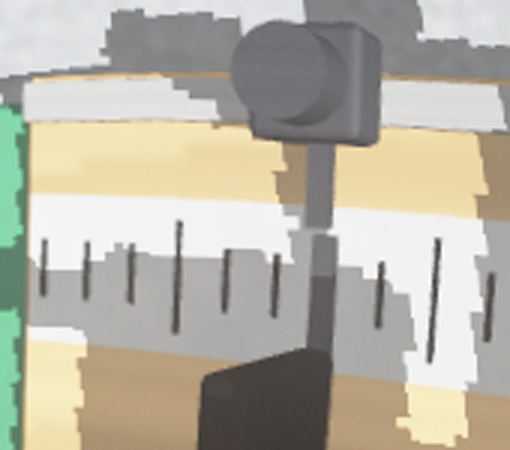

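>>> servo_tool --steps '[0.087, 0, 0.0065, -0.0045, 0, 0.087, 0, 0.013, -0.009, 0, 0.087, 0, 0.0195, -0.0135, 0, 0.087, 0, 0.026, -0.018, 0, 0.087, 0, 0.0325, -0.0227, 0, 0.087, 0, 0.039, -0.0272, 0, 0.087, 0, 0.0455, -0.0318, 0, 0.087, 0, 0.052, -0.0363, 0, 0.087, 0, 0.058, -0.0405, 0, 0.087, 0, 0.0626, -0.0437, 0, 0.087, 0, 0.0626, -0.0437, 0]'

```text
time: 9.3
position: [0.4712, 0.173, 0.3155]
tool_rot: [0.757, 0.654, -0.001, -0.001]
ft_force: [-0.6, -0.3, -0.8]
grip_width: 0.0866
```

```bash
python3 st.py i wrist
```

```text
t 9.3 q [0.129 0.501 1.824 0.    0.82  0.274] TCPg [-0.0829 -0.0214  0.3155] tipz 0.1333 F [-0.6 -0.3 -0.8] w 0.0866
toolx,y in gauge [-0.002  1.    -0.001] [ 1.     0.002 -0.003]
```

View pics/i_wrist.png

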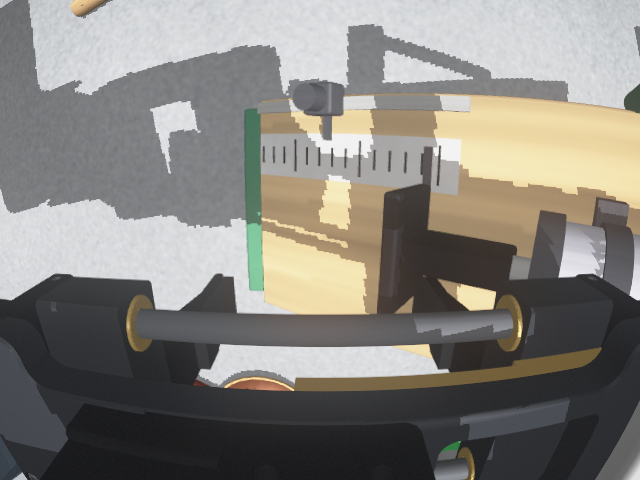

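>>> servo_tool --steps '[0.087, 0, 0, 0, 0, 0.087, 0, 0, 0, 0, 0.087, 0, 0, 0, 0, 0.087, 0, 0, 0, 0, 0.087, -0.011, 0, 0, 0, 0.087, -0.0215, 0, 0, 0, 0.087, -0.0215, 0, 0, 0, 0.087, -0.0215, -0.03, 0, 0, 0.087, -0.0215, -0.07, 0, 0, 0.087, -0.0215, -0.08, -0.03, 0, 0.087, -0.0215, -0.08, -0.09, 0, 0.087, -0.0215, -0.08, -0.09, 0]'

```text
time: 10.85
position: [0.3908, 0.1635, 0.4095]
tool_rot: [0.757, 0.654, 0.004, 0.003]
ft_force: [0.4, -0.8, -1.0]
grip_width: 0.087
```

```bash
python3 st.py j wrist top; python3 - <<'E'
import cv2
a=cv2.imread("pics/j_top.png")[110:270,170:430]; cv2.imwrite("pics/jz.png",cv2.resize(a,None,fx=3,fy=3,interpolation=cv2.INTER_CUBIC))
E
```

```text
t 10.85 q [ 0.131  0.248  1.909 -0.     0.975  0.277] TCPg [-0.161  -0.0425  0.4095] tipz 0.2273 F [ 0.4 -0.8 -1. ] w 0.087
toolx,y in gauge [-0.002  1.     0.003] [1.    0.002 0.01 ]
```

View pics/j_wrist.png

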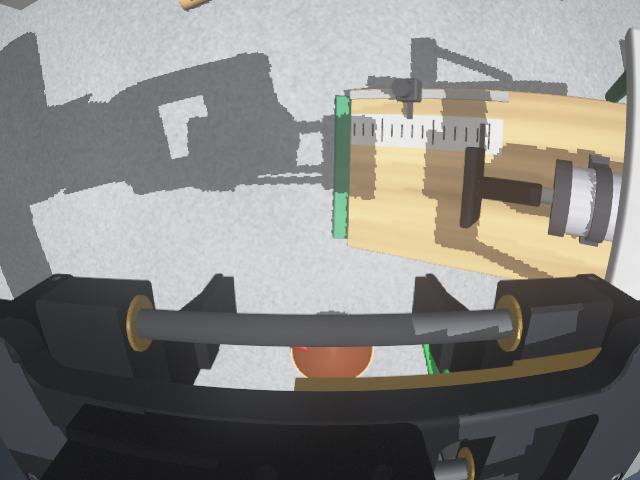

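View pics/jz.png

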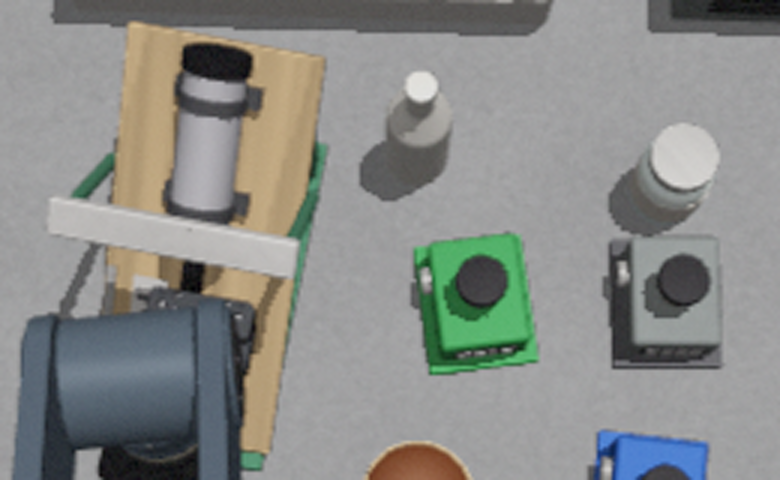

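```bash
python3 - <<'E'
from h import *
from scipy.spatial.transform import Rotation as R
top=camera("top");sc=camera("scene")
cv2.imwrite("pics/kz.png",cv2.resize(sc["pixels"][225:310,180:340],None,fx=5,fy=5,interpolation=cv2.INTER_CUBIC))
ut=(170+684/3,110+280/3)
print(atz(top,*ut,.102), tri(top,ut,sc,(240,253)))
print("jar",atz(top,170+684/3,110+158/3,.11),"sprayer",atz(top,170+421/3,110+87/3,.19))
o=get_obs(); Rm=R.from_quat(o["tool_rot"]).as_matrix(); print(Rm.round(4))
P=atz(top,*ut,.102); d=np.array([P[0],P[1],.33])-np.array(o["position"]); print("tool shift to above",Rm.T@d, np.degrees(np.arctan2(P[1],P[0])))
E
```

```text
[ 0.55959572 -0.23552158  0.102     ] (array([ 0.56191432, -0.23714006,  0.08922836]), np.float64(0.002108293484539546))
jar [ 0.66603531 -0.2347783   0.11      ] sprayer [ 0.69383508 -0.00460533  0.19      ]
[[ 1.450e-01  9.894e-01 -2.600e-03]
 [ 9.894e-01 -1.450e-01 -4.000e-04]
 [-8.000e-04 -2.500e-03 -1.000e+00]]
tool shift to above [-0.36967073  0.22665214  0.07444815] -22.825159338778306
```

View pics/kz.png

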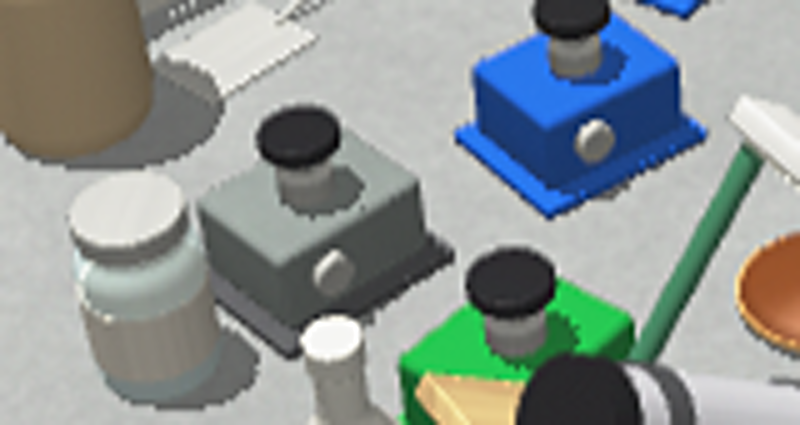

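>>> servo_tool --steps '[0.087, -0.06, 0.01, 0, 0, 0.06, -0.11, 0.04, 0, 0, 0.0, -0.371, 0.226, 0, 0, 0.0, -0.371, 0.226, 0, 0, 0.0, -0.371, 0.226, 0, 0, 0.0, -0.371, 0.226, 0, 0, 0.0, -0.371, 0.226, 0, 0, 0.0, -0.371, 0.226, 0, 0, 0.0, -0.371, 0.226, 0.05, 0, 0.0, -0.371, 0.226, 0.08, 0, 0.0, -0.371, 0.226, 0.08, 0]'

```text
time: 12.42
position: [0.5581, -0.2349, 0.3217]
tool_rot: [0.756, 0.654, -0.001, -0.005]
ft_force: [-0.2, -1.0, -0.8]
grip_width: 0.0013
```

```bash
python3 st.py l wrist scene; python3 -c "
from h import *
from scipy.spatial.transform import Rotation as R
o=get_obs();p=np.array(o['position']);Rm=R.from_quat(o['tool_rot']).as_matrix();print((p+Rm@np.array([0,0,.1822])).round(4))
a=cv2.imread('pics/l_scene.png')[130:330,130:360];cv2.imwrite('pics/lz.png',cv2.resize(a,None,fx=3,fy=3,interpolation=cv2.INTER_CUBIC))"
```

```text
t 12.425 q [-0.583  0.605  1.556  0.     0.991 -0.438] TCPg [ 0.0628 -0.4121  0.3217] tipz 0.1395 F [-0.2 -1.  -0.8] w 0.0013
toolx,y in gauge [-0.002  1.     0.005] [ 1.     0.002 -0.009]
[ 0.5594 -0.2357  0.1433]
```

View pics/lz.png

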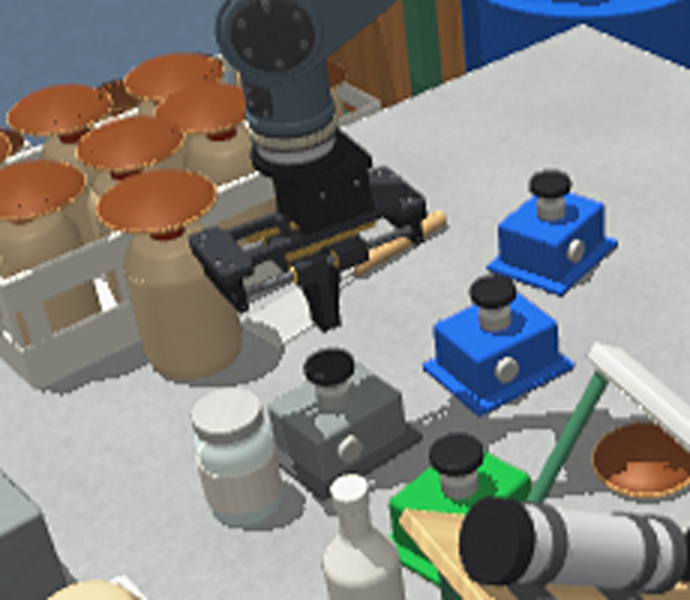

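View pics/l_wrist.png

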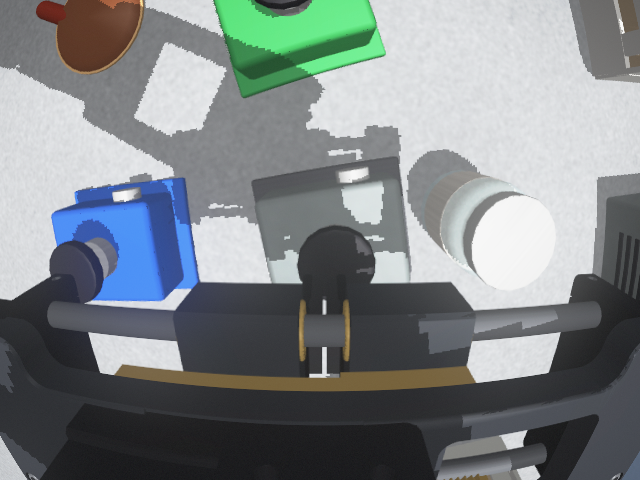

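>>> servo_tool --steps '[0.0, 0, 0, 0.02, 0, 0.0, 0, 0, 0.035, 0, 0.0, 0, 0, 0.044, 0, 0.0, 0, 0, 0.05, 0, 0.0, 0, 0, 0.054, 0, 0.0, 0, 0, 0.054, 0]'

```text
time: 13.28
position: [0.5598, -0.2362, 0.2729]
tool_rot: [0.756, 0.654, 0.0, 0.0]
ft_force: [-2.0, 2.4, 7.9]
grip_width: 0.0003
```

```bash
python3 st.py m scene;  python3 -c "
import cv2
a=cv2.imread('pics/m_scene.png')[170:300,180:320];cv2.imwrite('pics/mz.png',cv2.resize(a,None,fx=4.5,fy=4.5,interpolation=cv2.INTER_CUBIC))"
```

```text
t 13.275 q [-0.583  0.675  1.585  0.     0.882 -0.438] TCPg [ 0.0647 -0.4132  0.2729] tipz 0.0907 F [-2.   2.4  7.9] w 0.0003
toolx,y in gauge [-0.002  1.     0.   ] [1.    0.002 0.   ]
```

View pics/mz.png

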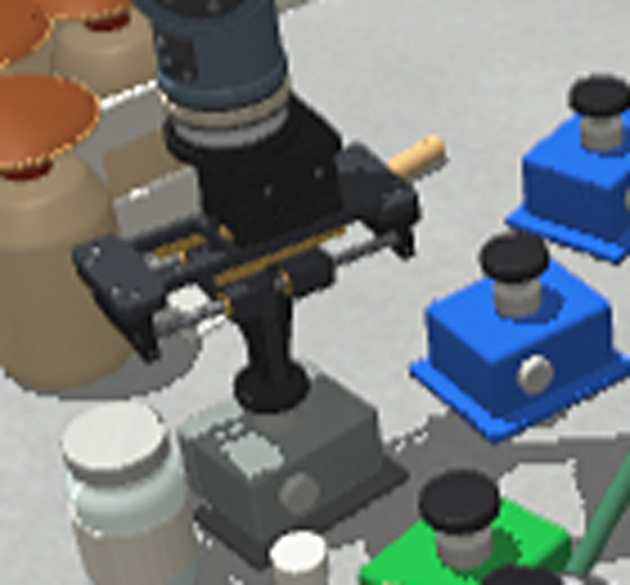

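Force is 7.9 N with about 11 mm pressed. I'll press on to the stop.

>>> servo_tool --steps '[0.0, 0, 0, 0.003, 0, 0.0, 0, 0, 0.006, 0, 0.0, 0, 0, 0.008, 0, 0.0, 0, 0, 0.008, 0]'

```text
time: 13.82
position: [0.5596, -0.2361, 0.2703]
tool_rot: [0.756, 0.654, 0.0, 0.001]
ft_force: [-9.0, 5.8, 34.4]
grip_width: 0.0004
```

At the stop: tip at z = 0.088 and force risen to 34 N, against 9 N from the spring. Lifting off.

>>> servo_tool --steps '[0.0, 0, 0, 0, 0, 0.0, 0, 0, 0, 0, 0.0, 0, 0, -0.01, 0, 0.0, 0, 0, -0.025, 0, 0.0, 0, 0, -0.05, 0, 0.0, 0, 0, -0.09, 0, 0.0, 0, 0, -0.13, 0, 0.0, 0, 0, -0.17, 0, 0.0, 0, 0, -0.17, 0, 0.0, 0, 0, -0.17, 0]'

```text
time: 15.08
position: [0.5594, -0.2362, 0.4333]
tool_rot: [0.756, 0.654, -0.0, -0.0]
ft_force: [-0.3, -0.5, -0.4]
grip_width: 0.0006
```

```bash
python3 st.py n wrist top scene; python3 -c "
import cv2
a=cv2.imread('pics/n_scene.png')[170:420,180:440];cv2.imwrite('pics/nz.png',cv2.resize(a,None,fx=2.4,fy=2.4,interpolation=cv2.INTER_CUBIC))
a=cv2.imread('pics/n_top.png')[110:275,170:290]; cv2.imwrite('pics/ntz.png',cv2.resize(a,None,fx=3.6,fy=3.6,interpolation=cv2.INTER_CUBIC))"
```

```text
t 15.075 q [-0.583  0.473  1.446 -0.     1.223 -0.438] TCPg [ 0.0643 -0.4133  0.4333] tipz 0.2511 F [-0.3 -0.5 -0.4] w 0.0006
toolx,y in gauge [-0.002  1.     0.   ] [ 1.     0.002 -0.001]
```

View pics/nz.png

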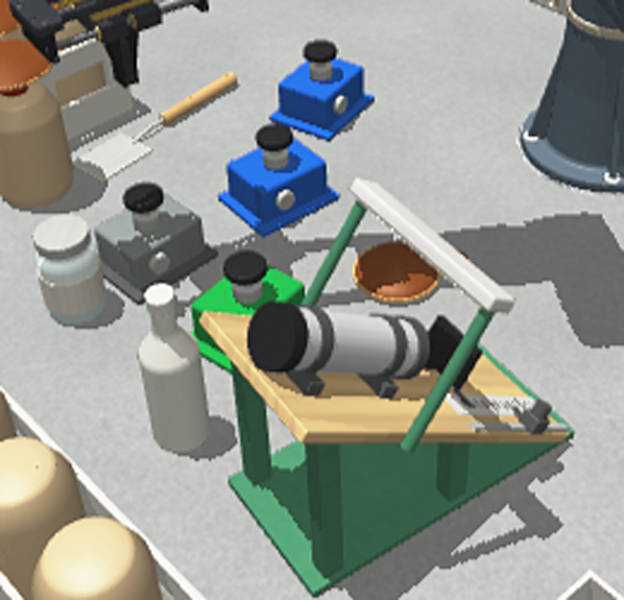

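View pics/ntz.png

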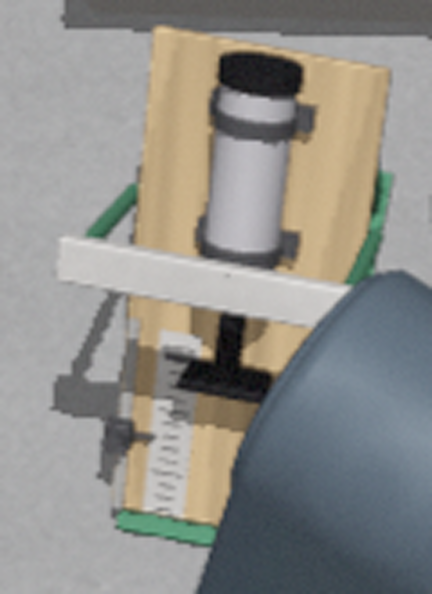

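View pics/n_top.png

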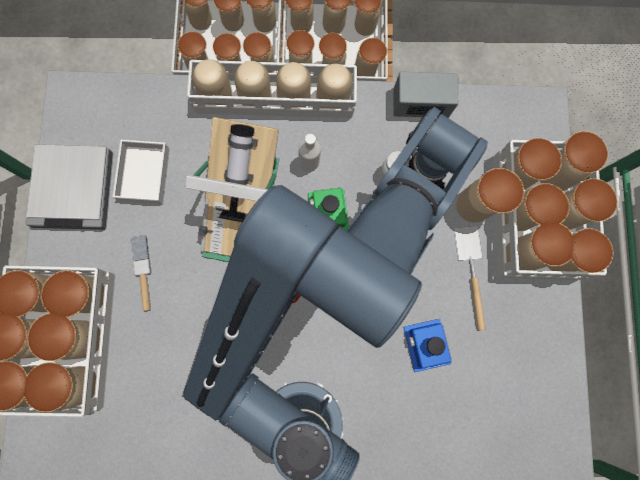

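The handle (plate at 225,380) and clip (130,437) are where they were in the first picture. The plunger is up, nothing has moved, and the arm is clear of everything. Handing in.

```bash
python3 -c "
from rig import *
print(hand_in())"
```

```text
the job is handed in; nothing more can be done
None
```

The gauge was checked against the clip, the check was logged on the grey counter, and the job was handed in at about 15 s. The hand-in gives no verdict, so the results below come from my own readings.

- **Method:** The moves could not tilt the hand. I kept it vertical, passed the open gripper under the lamp from the robot's side, and hooked one finger behind the handle's cross plate beside the fin.
- **Pull and hold:** I drew the handle about 65 mm. The pointer measured 1.0 mm short of the clip's tongue, never past it, and I held it there for over 1.3 s.
- **Return:** I eased the handle home at about 0.06 m/s and held clear with the contact force near zero. The finger then left sideways. The wrist and top pictures show the handle home and the clip where it was.
- **Counter:** I pressed the plunger until the fingertip was 88 mm above the bench, which is the stop. The force rose to 34 N, well above the spring's 9 N. The last scene picture shows the plunger up again.
- **Final state:** The last pictures show no bystander moved. The jar is half hidden by the arm in the top view but looks unmoved in the scene view. The mushroom is hidden by the arm in the top view, so I only checked it by eye in the scene view. The arm is clear with near-zero force.

**Disagreements:** The camera fits of the gauge differed by 2–3 mm. On the way in, the gripper's body touched something with about 6 N, probably the lamp's post. The contact went away when I slid sideways.

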